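# Unlock and open a light-source box, switch its lamp supply on

## Task

The microscope light source has been shut off inside: turn both quarter-turn fasteners on its top panel a full quarter turn counter-clockwise to unlocked, swing the panel fully open by its handle so that it stays up past upright, then push the red toggle lever inside all the way to the back to switch it on. Leave the panel open, and leave the other things on the bench where they are.

Things in the scene. Friction and masses are not known exactly. Their poses are not given: they have to be found in the camera images.
- light_box: white light-source box, fixed on the bench, 195 (x) x 320 (y) x 115 mm high, grey top panel. Origin: underside, below a point 95 mm behind the front face, mid-width. x points away from the robot to its back (hinge side), y to its left, z up. Walls 10 mm; a lip inside the front top edge reaches back to x = -65 mm. Inside right (y -135 to -33 mm) are parts up to 53 mm high
- panel (a joint): opening angle of the top panel (172 mm hinge to front edge, 302 wide, 6 thick, 0.46 kg), rad: 0 closed, 1.57 upright, 1.75 stop. Hinged at its back edge; the front edge rises and the top face then looks away from the robot. Stiff hinge (0.55 N m friction) stays where left; lifting at the handle takes about 7 N. Each cam blocks it until turned past about 1.2
- panel_hinge (a point): middle of the hinge line, 115 mm above the bench, at x = +85 mm, y = 0 of the box; the line runs along the box's y. Axes as the box
- panel_handle (a point): middle of the black handle's grip bar: round, 10 mm thick, 72 mm long along the box's y between posts, 42 mm above the hinge line (36 above the panel's top face) and 145 mm in front of it with the panel closed, 27 mm back from the panel's front edge, midway between the cams; 158 mm above the bench when closed. The frame turns with the panel: z is its outward normal
- cam_left (a joint): angle of the left (+y) quarter-turn cam fastener on the panel, rad: 0 locked (wing lies front to back, along the box's x, at the red mark), grows counter-clockwise seen from above to the stop at 1.57, unlocked (wing along the box's y, at the green marks). 0.06 N m of friction; stays where left
- cam_left_grip (a point): middle of that cam's black wing, on its turning axis: box x = -50, y = +115 mm, 142 mm above the bench with the panel closed. The wing is 44 mm long, 10 thick, 28 high (this point is 21 mm above the panel's top face, 11 mm below the wing's top), on a steel collar 36 mm across, 4 high. Site x lies along the wing; its yaw relative to the box is the cam angle
- cam_right (a joint): angle of the right (-y) quarter-turn cam fastener on the panel, rad: 0 locked (wing lies front to back, along the box's x, at the red mark), grows counter-clockwise seen from above to the stop at 1.57, unlocked (wing along the box's y, at the green marks). 0.06 N m of friction; stays where left
- cam_right_grip (a point): middle of that cam's black wing, on its turning axis: box x = -50, y = -115 mm, 142 mm above the bench with the panel closed. The wing is 44 mm long, 10 thick, 28 high (this point is 21 mm above the panel's top face, 11 mm below the wing's top), on a steel collar 36 mm across, 4 high. Site x lies along the wing; its yaw relative to the box is the cam angle
- supply_switch (a joint): angle of the red-knobbed toggle lever inside the box, under the panel, rad: 0 (off) leaning 0.5 rad to the front, 0.5 upright, 1.0 (on, at the stop) leaning 0.5 rad to the back. Stays where left; about 1.5 N at the knob moves it
- supply_switch_tip (a point): centre of the lever's red ball knob, 26 mm across. The lever, a rod 10 mm thick, pivots about a line along the box's y at box x = 8, y = 75 mm, 30 mm above the bench; the knob's centre is 45 mm from the pivot, so 69 mm above the bench at both ends of the swing, 75 when upright. Its base is 70 (x) x 50 mm, top 33 mm above the bench, a boss round the pivot to 43 mm
- petri_dishes: bystander, to be left alone: two stacked clear petri dishes, 91 mm across, 29 mm high; origin in the middle of its underside
- slide_box: bystander, to be left alone: blue slide box 100 x 85 x 34 mm; origin in the middle of its underside
- objective_can: bystander, to be left alone: brass lens canister, 38 mm across, 55 mm high; origin in the middle of its underside
- reagent_bottle: bystander, to be left alone: amber glass bottle with blue cap, 66 mm across, 150 mm high; origin in the middle of its underside
- beaker: bystander, to be left alone: glass beaker, 76 mm across, 95 mm high; origin in the middle of its underside
- forceps: bystander, to be left alone: steel forceps lying flat, 130 mm long, 8 mm high; origin in the middle of its underside

How it is judged:
On the way, in this order (a step that is already met when the one before it is completed fails the run):
1. both cam fasteners are turned to unlocked (value of joint each of cam_left, cam_right above 1.3 rad), for 0.2 s.
2. the panel is swung open past upright (value of joint panel above 1.58 rad), for 0.2 s.
3. the toggle lever is pushed to the back (value of joint supply_switch above 0.85 rad), for 0.1 s.
At the end, for the whole second after the job is handed in: both cams are turned beyond 1.3 rad, the panel stands open beyond 1.57 rad (upright) and at rest, the toggle lever is beyond 0.85 rad (of 1.0), and no bystander has moved more than 30 mm or tipped (all of step 1 and value of joint panel above 1.57 rad and value of joint supply_switch above 0.85 rad and velocity of joint panel between -0.1 and 0.1 rad/s and not (distance of any of petri_dishes, slide_box, objective_can, reagent_bottle, beaker, forceps from where it was at the start of the episode above 0.03 m or angle between any of petri_dishes, slide_box, objective_can, reagent_bottle, beaker, forceps's own z axis and vertical above 0.5 rad)); the robot touches nothing.
It fails at once if a bystander is moved more than 30 mm or tipped over (distance of any of petri_dishes, slide_box, objective_can, reagent_bottle, beaker, forceps from where it was at the start of the episode above 0.03 m or angle between any of petri_dishes, slide_box, objective_can, reagent_bottle, beaker, forceps's own z axis and vertical above 0.5 rad).
It also fails if it takes over 72 s, if anything falls off the work surface, if the arm or the gripper's body presses on something with over 40 N, if the wrist force passes 120 N, or if a joint passes its speed limit or range.

## Robot

A 7-joint arm with a two-finger parallel gripper is mounted at the origin on the work surface. World frame = base frame: x ahead of the robot, y to its left, z up, the work surface at z = 0. Lengths are in m, angles in rad, forces in N, time in s.
With the tool pointing down it reaches from about 0.425 to 0.95 m from the base axis. Payload 4.7 kg.
Tool frame: the origin (TCP) lies midway between the tips of the shut fingers; the grasp point (between the pads) lies ctrl.hold_point_z behind it (ctrl.hold_point_z is the distance from the TCP to the grasp point, in m); z points along the fingers, y is the direction in which the jaws open and shut (so a half turn about z gives the same grasp; the last joint's range is limited). The gripper opens to 87 mm and grips with 3 to 60 N. Pads are 19 mm wide; open, the fingers measure 117 mm over their backs; the gripper's body (75 mm by 190 mm) begins 51 mm behind the grasp point.
Start: joints at [-1.27, 0.469, -0.049, 1.532, 0.024, 1.141, -0.082], TCP at [0.219, 0.639, 0.223] pointing down, gripper open.
Joint ranges: [-2.59, 2.59], [-0.33, 1.99], [-1.39, 1.29], [0.1, 2.45], [-1.04, 4.18], [0.21, 1.99], [-2.66, 2.66]. Speed limits (rad/s): [2.57, 2.57, 3.14, 3.14, 3.14, 3.14, 3.14].

## Interface

Orientations are given as a unit quaternion [w, x, y, z].
In Python, from plant import ctrl, eyes gives the robot as it stands.
- The arm moves only by the shell command python3 -m pendant 'ROWS' [FORCE]. ROWS is JSON, a list of rows, each a list of 5 numbers: the shift along the tool's x, y, z normalised to -1 to 1, where 1 is 0.025 m, then the turn about the tool's z normalised to -1 to 1, where 1 is 60 degrees, then the opening, from 0 (shut) to 1 (fully open). A call has 1 to 5 rows; each row shifts and turns the pose as measured when the row begins, along the tool's axes as they then stand; what a row does not reach is not made up. A row lasts 1/8 s, in which the tool goes at most 62.5 mm and 10.7 degrees, less where a joint would pass 70% of its speed; a pose out of reach is approached as far as the arm can. A call with a number of a shift or a turn outside -1 to 1 is refused whole. A call with a gripper value outside its range is refused whole. The fingers move at their own pace and stop on an object; FORCE is the grip in N (left out, the last holds). Time passes only in rows, so rows that do not move let the fingers close. It gives the time, the measured TCP pose, the force and the opening at its end, in the units of the state.
- ctrl.get_obs(): the state, without advancing time (a new reading comes with each control period).
- eyes.read_camera(name): name is "scene" or "top" or "wrist"; returns (picture, depth): 384x512x3 uint8, blue, green, red; 384x512 float32, m along the optical axis (not along the pixel's ray), 0 where there is no reading.
- eyes.camera_info(name): a dict with "fx", "fy", "cx", "cy" (pixels), "k1" (the pictures are not rectified: a ray, as slopes to the right and down, at radius r is drawn at 1 + k1 r^2 times it, then the intrinsics apply), "rvec" (rotation vector, rad) and "tvec" (3), from world to camera coordinates, as OpenCV has them. Camera axes: x right, y down, z forward; pixel columns grow to the right and rows downward; lengths in m; the calibration is good to about 2 mm. A picture is of the moment at which its call begins: read the wrist's pose just before it. camera_info takes no time and is no camera call; for the wrist camera it gives the pose at the moment of the call.
- ctrl.sign_off(): hands the job in, once; it reports no verdict.
The state is a dict: "time": time; "joint_pos": joint angles; "joint_velocities": joint speeds; "effort": joint torques, N m; "tcp_pos": TCP position; "orientation": TCP orientation; "contact_force": force on the tool from outside, world axes, zero at the start; "torque": the same for the moment, N m; "opening": finger opening in m.
Only numpy, scipy, OpenCV 4.12 (cv2) and the standard library are available. Lean on these libraries where they do the work, as an engineer would, in place of code of your own. Each camera call takes 0.05 s, during which the arm holds its last target.

## Working session

There is one attempt and no reset: what is moved stays moved. The work goes in short steps, Python scripts to look and compute and a shell command to move; the robot and the scene stay as the last step left them, time stands still between calls to the robot, and variables do not carry over. Pictures are saved under pics/ and viewed, and the job is handed in when it is done.

```bash
ls; mkdir -p pics
python3 - <<'E'
from plant import ctrl, eyes
import cv2,numpy as np
o=ctrl.get_obs()
print({k:np.round(v,3).tolist() for k,v in o.items()}, ctrl.hold_point_z)
for n in ["scene","top"]:
    im,d=eyes.read_camera(n); cv2.imwrite(f"pics/{n}0.png",im); np.save(f"pics/{n}0.npy",d)
    print(n,eyes.camera_info(n))
E
```

```text
pics
{'time': 0.0, 'joint_pos': [-1.27, 0.469, -0.049, 1.534, 0.024, 1.141, -0.082], 'joint_velocities': [-0.001, -0.001, -0.001, -0.001, -0.0, -0.001, -0.001], 'effort': [-0.0, -50.796, -0.081, -23.617, -0.061, 0.038, 0.0], 'tcp_pos': [0.218, 0.638, 0.222], 'orientation': [-0.0, 0.164, 0.986, -0.001], 'contact_force': [0.122, -0.683, -0.379], 'torque': [-0.025, -0.023, -0.019], 'opening': 0.087} 0.0187
scene {'fx': 451.64831331139567, 'fy': 451.64831331139567, 'cx': 254.23767998023092, 'cy': 190.70066364348787, 'k1': -0.1347686504369514, 'rvec': array([ 1.4961377 ,  1.87636196, -0.94121302]), 'tvec': array([ 0.10462681, -0.25449381,  1.57400696])}
top {'fx': 471.76852613902014, 'fy': 471.76852613902014, 'cx': 252.8811704405497, 'cy': 185.94251129264984, 'k1': 0.03175205657762831, 'rvec': array([ 2.10934156, -2.13642398,  0.19485128]), 'tvec': array([0.06128459, 0.57625625, 1.26963535])}
```

View pics/scene0.png

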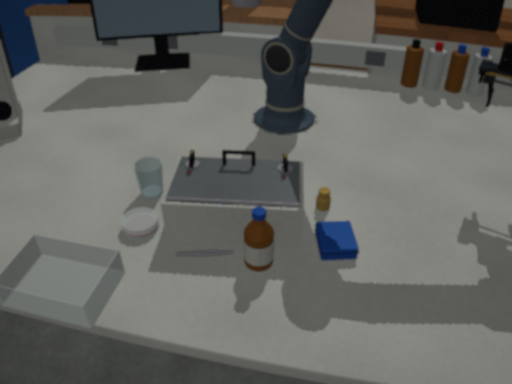

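View pics/top0.png

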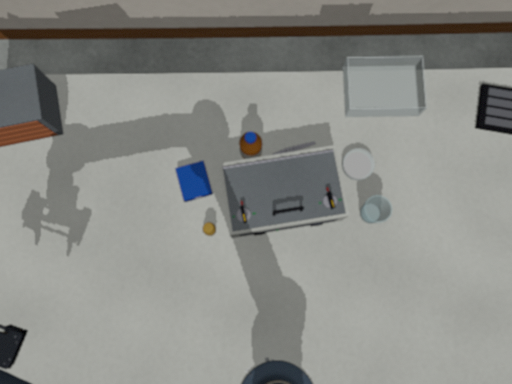

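```bash
cat > h.py <<'E'
import cv2,numpy as np
def cam(info):
    R,_=cv2.Rodrigues(np.array(info["rvec"],float)); return R,np.array(info["tvec"],float)
def K(i): return np.array([[i["fx"],0,i["cx"]],[0,i["fy"],i["cy"]],[0,0,1.]])
def ray(i,uv):
    p=cv2.undistortPointsIter(np.array(uv,float).reshape(-1,1,2),K(i),np.array([i["k1"],0,0,0.]),None,None,(3,50,1e-10)).reshape(-1,2)
    R,t=cam(i); d=np.c_[p,np.ones(len(p))]
    return -R.T@t, d@R, d
def onz(i,uv,z):
    c,dw,_=ray(i,uv); s=(z-c[2])/dw[:,2]; return c+dw*s[:,None]
def proj(i,P):
    return cv2.projectPoints(np.array(P,float).reshape(-1,1,3),np.array(i["rvec"],float),np.array(i["tvec"],float),K(i),np.array([i["k1"],0,0,0.]))[0].reshape(-1,2)
def depthpts(i,d):
    v,u=np.mgrid[:d.shape[0],:d.shape[1]]
    c,dw,_=ray(i,np.stack([u.ravel(),v.ravel()],1)); return (c+dw*d.ravel()[:,None]).reshape(*d.shape,3)
E
python3 - <<'E'
from h import *
from plant import eyes
i=eyes.camera_info("top")
im=cv2.imread("pics/top0.png"); d=np.load("pics/top0.npy")
c=im[135:250,170:400]; cv2.imwrite("pics/topz.png",cv2.resize(c,None,fx=3.4,fy=3.4,interpolation=cv2.INTER_CUBIC))
P=depthpts(i,d)
for uv in [(285,180),(285,208),(242,208),(331,195),(450,200),(250,137)]: print(uv,P[uv[1],uv[0]].round(3))
m=(abs(P[...,2]-.115)<.008)
m[:130]=0;m[260:]=0;m[:,:210]=0;m[:,360:]=0
print(m.sum())
n,l,st,ce=cv2.connectedComponentsWithStats(m.astype(np.uint8))
k=1+st[1:,4].argmax(); X=P[l==k]; print(len(X),X.mean(0))
r=cv2.minAreaRect(X[:,:2].astype(np.float32)*1000); print(r,cv2.boxPoints(r).round(1))
E
```

```text
(285, 180) [ 0.579 -0.032  0.123]
(285, 208) [ 0.498 -0.027  0.162]
(242, 208) [0.501 0.082 0.155]
(331, 195) [ 0.532 -0.147  0.154]
(450, 200) [ 0.539 -0.517 -0.007]
(250, 137) [0.691 0.06  0.149]
6363
6229 [ 0.55746998 -0.02236538  0.11933161]
((557.95947265625, -26.21624755859375), (196.51602172851562, 322.28948974609375), 8.450465202331543) [[ 437.1  118.7]
 [ 484.4 -200.1]
 [ 678.8 -171.2]
 [ 631.5  147.6]]
```

View pics/topz.png

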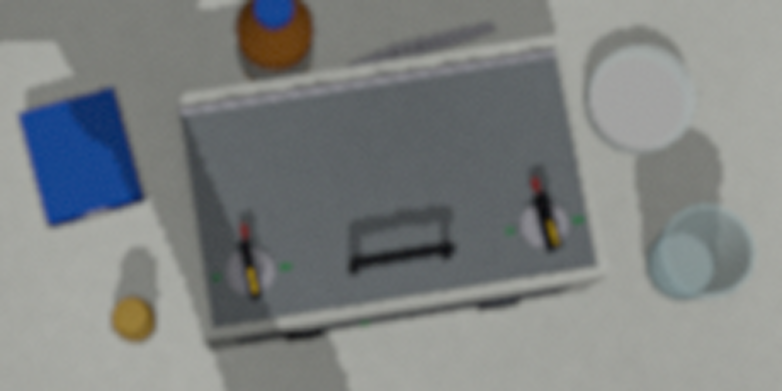

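The top view (3.4x crop from column 170, row 135) shows the grey panel, with wings at crop (248,265) and (543,220), both front to back. The handle bar is at (400,257) and the bottle is behind the box at (275,30). The depth rectangle measures 196x322 mm, which matches the 195x320 given, with yaw about 8.4°. I'll refine this using the handle and wings.

Run:
```python
from h import *
from plant import eyes
i=eyes.camera_info("top"); im=cv2.imread("pics/top0.png")
th=np.radians(8.45); ex=np.array([np.cos(th),np.sin(th)]); ey=np.array([-ex[1],ex[0]])
C=np.array([.558,-.0262]); O=C-.0025*ex
pt=lambda x,y,z:np.r_[O+x*ex+y*ey,z]
print("O",O)
for n,P in dict(L=pt(-.05,.115,.15),R=pt(-.05,-.115,.15),H=pt(-.06,0,.158),H1=pt(-.06,.036,.158),H2=pt(-.06,-.036,.158)).items(): print(n,P.round(4),proj(i,P).round(1))
g=im.max(2)
m=(g<50).astype(np.uint8)
n,l,st,ce=cv2.connectedComponentsWithStats(m)
for k in range(1,n):
    if 225<ce[k][0]<350 and 170<ce[k][1]<240 and st[k,4]>10:
        ys,xs=np.nonzero(l==k); w=onz(i,np.c_[xs,ys],.155)[:,:2]
        r=cv2.minAreaRect((w*1000).astype(np.float32)); print(ce[k],st[k],w.mean(0).round(4),np.round(r[0],1),np.round(r[1],1),r[2])
# panel corner check on scene camera: collars bright
s=eyes.camera_info("scene"); si=cv2.imread("pics/scene0.png")
ss=cv2.resize(si[130:270,120:370],None,fx=3.2,fy=3.2,interpolation=cv2.INTER_CUBIC)
for P in [pt(-.05,.115,.153),pt(-.05,-.115,.153),pt(-.06,.036,.158),pt(-.06,-.036,.158),pt(.1,.16,.115),pt(.1,-.16,.115)]:
    p=(proj(s,P)[0]-[120,130]+.5)*3.2; cv2.circle(ss,tuple(int(v) for v in p),3,(0,255,0),1)
cv2.imwrite("pics/scz.png",ss)
```

```text
O [ 0.55552714 -0.02656737]
L [0.4892 0.0798 0.15  ] [[243.1 212.7]]
R [ 0.523  -0.1477  0.15  ] [[331.1 198.6]]
H [ 0.4962 -0.0354  0.158 ] [[288.1 209. ]]
H1 [4.909e-01 2.000e-04 1.580e-01] [[274.2 211.3]]
H2 [ 0.5015 -0.071   0.158 ] [[301.9 206.8]]
[329.31034483 195.34482759] [327 192   5   9  29] [ 0.5308 -0.1426] [ 529.9 -143.2] [20.5  9.8] 15.921510696411133
[242.05263158 208.57894737] [240 206   4   7  19] [0.4993 0.0823] [498.2  83.7] [ 7.7 15.5] 89.51427459716797
[287.68831169 209.71428571] [273 206  30   9  77] [ 0.4949 -0.0346] [494.3 -33.9] [10.6 76.3] 7.747668743133545
[258.13333333 232.93333333] [253 232  11   3  15] [0.4364 0.042 ] [436.1  42.1] [ 3.5 25.5] 6.385741710662842
```

View pics/scz.png

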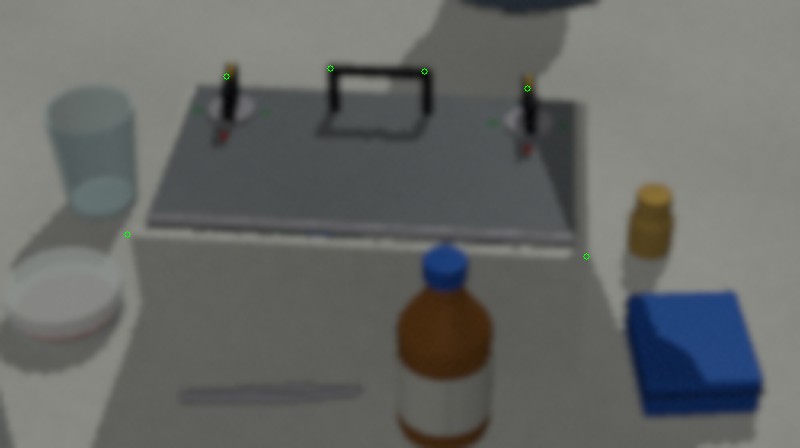

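The scene view agrees: handle, wings and back corners fall within a few px, with the can and slide box to the right and the beaker and dishes to the left. The handle by mask is (.495,-.035), against (.496,-.035) predicted. Now I'll move toward the left cam.

```bash
cat > go.py <<'E'
# python3 go.py boxx boxy z heading_deg(tool x rel to box x): prints needed shift (units) in current tool axes and turn units
import sys
from h import *
from plant import ctrl
from scipy.spatial.transform import Rotation as R
import json,os
cfg=dict(O=[.5555,-.0266],yaw=8.45)
if os.path.exists("cfg.json"): cfg.update(json.load(open("cfg.json")))
th=np.radians(cfg["yaw"]); ex=np.array([np.cos(th),np.sin(th)]); ey=np.array([-ex[1],ex[0]]); O=np.array(cfg["O"])
if __name__=="__main__":
    bx,by,z,h=map(float,sys.argv[1:5])
    o=ctrl.get_obs(); q=np.array(o["orientation"]); M=R.from_quat(q[[1,2,3,0]]).as_matrix()
    p=np.array(o["tcp_pos"]); T=np.r_[O+bx*ex+by*ey,z]
    hd=np.degrees(np.arctan2(M[1,0],M[0,0]))
    dh=(cfg["yaw"]+h-hd+180)%360-180
    r=p[:2]-O
    print("t",round(float(o["time"]),2),"box",np.round([r@ex,r@ey,p[2]],4),"head rel",round(hd-cfg["yaw"],1),"open",round(float(o["opening"]),4),"F",np.round(o["contact_force"],1),"tz",round(float(o["torque"][2]),2))
    print("shift units",np.round(M.T@(T-p)/.025,2),"turn units",round(-dh/60,2),"(10.7deg=.178/row) tilt",np.round(M[2],3),"j",np.round(o["joint_pos"],2))
E
python3 go.py -.05 .115 .21 0
python3 -m pendant '[[-1,-1,0,0.17,0.5],[-1,-1,0,0.17,0.5]]'
python3 go.py -.05 .115 .21 0
```

```text
t 0.1 box [-0.2358  0.707   0.2216] head rel 152.7 open 0.087 F [-1.  -0.5 -0.3] tz 0.04
shift units [-17.48 -17.62   0.5 ] turn units 2.54 (10.7deg=.178/row) tilt [-0.    -0.002 -1.   ] j [-1.27  0.47 -0.05  1.53  0.02  1.14 -0.08]
time: 0.35
tcp_pos: [0.2419, 0.5725, 0.2197]
orientation: [-0.001, 0.339, 0.941, -0.002]
contact_force: [0.1, 0.1, -0.1]
opening: 0.0745
t 0.35 box [-0.2221  0.6386  0.2197] head rel 131.9 open 0.0745 F [ 0.1  0.1 -0.1] tz 0.03
shift units [-20.19  -8.85   0.42] turn units 2.2 (10.7deg=.178/row) tilt [ 0.    -0.004 -1.   ] j [-1.26  0.38  0.03  1.67 -0.02  1.09 -0.35]
```

```bash
python3 -m pendant '[[-1,-0.44,0,0.17,0.5],[-1,-0.25,0,0.17,0.5],[-1,-0.06,0,0.17,0.5],[-1,0.12,0,0.17,0.5],[-1,0.3,0,0.17,0.5]]'
python3 go.py -.05 .115 .21 0
```

```text
time: 0.98
tcp_pos: [0.2987, 0.4495, 0.2179]
orientation: [0.001, 0.722, 0.692, -0.004]
contact_force: [-0.3, 0.4, 0.7]
opening: 0.0437
t 0.97 box [-0.184   0.5087  0.2179] head rel 79.1 open 0.0437 F [-0.3  0.4  0.7] tz 0.03
shift units [-14.45   8.24   0.39] turn units 1.32 (10.7deg=.178/row) tilt [-0.007 -0.005 -1.   ] j [-1.26  0.26  0.24  1.87 -0.07  1.03 -1.03]
```

```bash
python3 -m pendant '[[-0.87,0.5,0,0.17,0.5],[-0.77,0.64,0,0.17,0.5],[-0.64,0.77,0,0.17,0.5],[-0.5,0.87,0,0.17,0.5],[-0.34,0.94,0,0.17,0.5]]'
python3 go.py -.05 .115 .21 0
```

```text
time: 1.6
tcp_pos: [0.3551, 0.3322, 0.217]
orientation: [0.004, 0.954, 0.299, -0.005]
contact_force: [-0.1, 0.6, 0.3]
opening: 0.0436
t 1.6 box [-0.1455  0.3844  0.217 ] head rel 26.4 open 0.0436 F [-0.1  0.6  0.3] tz 0.0
shift units [-1.37 11.35  0.34] turn units 0.44 (10.7deg=.178/row) tilt [-0.012  0.004 -1.   ] j [-1.23  0.17  0.45  1.99 -0.09  1.01 -1.71]
```

```bash
python3 -m pendant '[[-0.1,1,0,0.15,0.5],[0.1,1,0,0.15,0.5],[0.25,1,0,0.14,0.5],[0.4,1,0,0,0.5],[0.4,1,0,0,0.5]]'
python3 go.py -.05 .115 .21 0
```

```text
time: 2.22
tcp_pos: [0.4199, 0.2151, 0.2164]
orientation: [0.005, 0.998, 0.066, -0.005]
contact_force: [-0.0, 0.5, 0.2]
opening: 0.0433
t 2.23 box [-0.0986  0.259   0.2164] head rel -0.9 open 0.0433 F [-0.   0.5  0.2] tz 0.01
shift units [2.04 5.73 0.29] turn units -0.02 (10.7deg=.178/row) tilt [-0.011  0.01  -1.   ] j [-1.1   0.16  0.6   2.02 -0.1   1.01 -1.89]
```

```bash
python3 -m pendant '[[0.4,1,0,0,0.5],[0.4,1,0,0,0.5],[0.4,1,0,0,0.5],[0.4,1,0,0,0.5]]'
python3 go.py -.05 .115 .21 0
```

```text
time: 2.72
tcp_pos: [0.4729, 0.1178, 0.216]
orientation: [0.006, 0.998, 0.066, -0.006]
contact_force: [0.0, 0.9, -0.0]
opening: 0.0435
t 2.73 box [-0.0605  0.155   0.216 ] head rel -0.9 open 0.0435 F [ 0.   0.9 -0. ] tz 0.01
shift units [0.45 1.59 0.25] turn units -0.01 (10.7deg=.178/row) tilt [-0.013  0.01  -1.   ] j [-0.92  0.19  0.67  1.99 -0.13  1.01 -1.62]
```

```bash
python3 -m pendant '[[0.25,0.8,0,0,0.5],[0.2,0.75,0.2,0,0.5]]'
python3 go.py -.05 .115 .21 0
python3 - <<'E'
from h import *
from plant import ctrl,eyes
import go
i=eyes.camera_info("wrist"); im,d=eyes.read_camera("wrist"); cv2.imwrite("pics/w1.png",im)
B=lambda x,y,z:np.r_[go.O+x*go.ex+y*go.ey,z]
for P in [B(-.05,.115,.153),B(-.028,.115,.153),B(-.072,.115,.153)]: print(proj(i,P).round(0))
E
```

```text
time: 2.98
tcp_pos: [0.4895, 0.0789, 0.211]
orientation: [0.006, 0.998, 0.066, -0.006]
contact_force: [0.2, 0.1, -0.9]
opening: 0.0434
t 2.98 box [-0.0497  0.1141  0.211 ] head rel -0.9 open 0.0434 F [ 0.2  0.1 -0.9] tz -0.06
shift units [-0.01 -0.04  0.04] turn units -0.02 (10.7deg=.178/row) tilt [-0.014  0.011 -1.   ] j [-0.84  0.22  0.7   1.98 -0.15  1.01 -1.51]
[[258. 207.]]
[[257. 176.]]
[[258. 236.]]
```

View pics/w1.png

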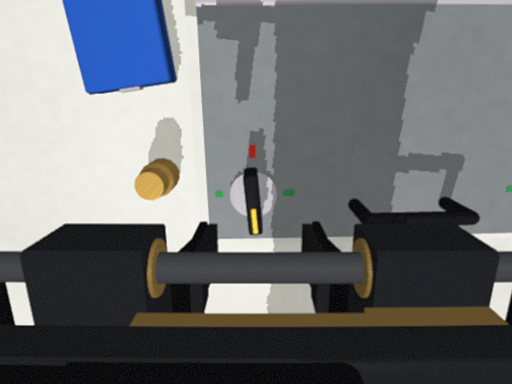

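Run:
```python
from h import *
from plant import ctrl,eyes
import go
i=eyes.camera_info("wrist"); im=cv2.imread("pics/w1.png")
B=lambda x,y,z:np.r_[go.O+x*go.ex+y*go.ey,z]
def box(uv,z):
    P=onz(i,uv,z)[:,:2]-go.O; return np.c_[P@go.ex,P@go.ey].round(4)
hsv=cv2.cvtColor(im,cv2.COLOR_BGR2HSV)
g=((hsv[...,0]>40)&(hsv[...,0]<80)&(hsv[...,1]>120)).astype(np.uint8)
r=(((hsv[...,0]<8)|(hsv[...,0]>172))&(hsv[...,1]>150)).astype(np.uint8)
for nm,m in (("g",g),("r",r)):
    n,l,st,ce=cv2.connectedComponentsWithStats(m)
    for k in range(1,n):
        if st[k,4]>15: print(nm,ce[k].round(1),st[k,4],box([ce[k]],.121))
c=im[140:245,200:310]; g=cv2.cvtColor(c,cv2.COLOR_BGR2GRAY)
y=((hsv[...,0]>15)&(hsv[...,0]<32)&(hsv[...,1]>120)); y[:,:200]=0;y[:,310:]=0;y[245:]=0
dk=(im.max(2)<45);dk[:,:230]=0;dk[:,280:]=0;dk[:160]=0;dk[238:]=0
for nm,m in(("y",y),("dark",dk)):
    ys,xs=np.nonzero(m); w=box(np.c_[xs,ys],.153); rr=cv2.minAreaRect((w*1000).astype(np.float32)); print(nm,len(xs),np.round(rr[0],1),np.round(rr[1],1),rr[2])
cv2.imwrite("pics/w1z.png",cv2.resize(c,None,fx=5,fy=5))
```

```text
g [509.  188.4] 27 [[-0.0508 -0.089 ]]
g [288.4 192.5] 56 [[-0.0498  0.0875]]
g [218.8 194. ] 33 [[-0.0496  0.1418]]
r [251.9 151. ] 68 [[-0.0165  0.1151]]
y 170 [-59.5 130.9] [38.7 18.7] 87.27372741699219
dark 643 [-46.  115.2] [46.8  8.9] 3.9812018871307373
```

View pics/w1z.png

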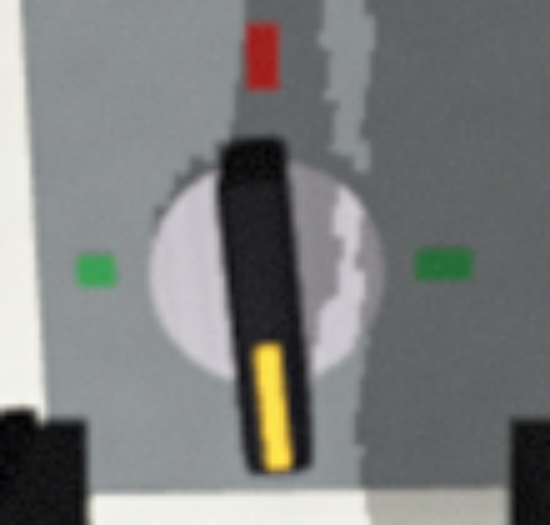

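Wrist view: the left collar is at (253,192), and the green marks midpoint gives box (-.0497, .1147) against a nominal (-.05, .115), so the calibration is good. The wing is about 4° CCW of the red mark. I'll descend and grip.

```bash
python3 -m pendant '[[0,-0.04,1,0,0.5],[0,0,1,0,0.5],[0,0,0.9,0,0.5],[0,0,0.25,0,0.5]]' 25
python3 go.py -.05 .115 .130 0
```

```text
time: 3.52
tcp_pos: [0.4882, 0.0768, 0.1297]
orientation: [0.006, 0.998, 0.063, -0.007]
contact_force: [-0.8, 0.5, 0.2]
opening: 0.0435
t 3.52 box [-0.0514  0.1122  0.1297] head rel -1.2 open 0.0435 F [-0.8  0.5  0.2] tz 0.0
shift units [ 0.05 -0.11 -0.01] turn units -0.02 (10.7deg=.178/row) tilt [-0.014  0.012 -1.   ] j [-0.78  0.34  0.65  2.07 -0.26  0.83 -1.42]
```

```bash
python3 -m pendant '[[0.05,-0.11,0,-0.04,0.5],[0,0,0,0,0],[0,0,0,0,0],[0,0,0,0,0],[0,0,0,0,0]]' 25
python3 go.py -.05 .115 .130 0
```

```text
time: 4.15
tcp_pos: [0.4903, 0.0822, 0.1318]
orientation: [0.004, 0.996, 0.086, -0.005]
contact_force: [-0.5, 9.2, -3.3]
opening: 0.0113
t 4.15 box [-0.0485  0.1172  0.1318] head rel 1.4 open 0.0113 F [-0.5  9.2 -3.3] tz 0.09
shift units [-0.06  0.09  0.07] turn units 0.02 (10.7deg=.178/row) tilt [-0.011  0.008 -1.   ] j [-0.78  0.34  0.64  2.06 -0.26  0.83 -1.38]
```

```bash
python3 -m pendant '[[0,0.08,0,-0.17,0],[0,0,0,-0.17,0],[0,0,0,-0.17,0]]' 30
python3 go.py -.05 .115 .130 90
```

```text
time: 4.53
tcp_pos: [0.4901, 0.0836, 0.1317]
orientation: [0.001, 0.935, 0.355, -0.006]
contact_force: [-0.1, 0.0, -1.0]
opening: 0.0103
t 4.53 box [-0.0485  0.1186  0.1317] head rel 33.1 open 0.0103 F [-0.1  0.  -1. ] tz -0.03
shift units [-0.13  0.09  0.07] turn units -0.95 (10.7deg=.178/row) tilt [-0.012 -0.002 -1.   ] j [-0.67  0.32  0.51  2.06 -0.2   0.83 -0.89]
```

```bash
python3 -m pendant '[[-0.1,0.07,0,-0.17,0],[0,0,0,-0.17,0],[0,0,0,-0.17,0],[0,0,0,-0.17,0]]' 30
python3 go.py -.05 .115 .130 90
```

```text
time: 5.03
tcp_pos: [0.4894, 0.084, 0.1317]
orientation: [-0.002, 0.744, 0.668, -0.004]
contact_force: [-1.7, 0.9, -0.9]
opening: 0.0099
t 5.03 box [-0.0491  0.1191  0.1317] head rel 75.4 open 0.0099 F [-1.7  0.9 -0.9] tz -0.09
shift units [-0.17  0.01  0.07] turn units -0.24 (10.7deg=.178/row) tilt [-0.003 -0.009 -1.   ] j [-0.54  0.3   0.34  2.06 -0.14  0.82 -0.23]
```

```bash
python3 -m pendant '[[-0.1,0,0,-0.17,0],[-0.05,0,0,-0.15,0],[0,0,0,-0.08,0],[0,0,0,-0.08,0]]' 30
python3 go.py -.05 .115 .130 90
```

```text
time: 5.52
tcp_pos: [0.489, 0.0836, 0.1317]
orientation: [-0.005, 0.551, 0.834, -0.001]
contact_force: [-0.2, 0.5, -0.4]
opening: 0.0129
t 5.53 box [-0.0496  0.1188  0.1317] head rel 104.7 open 0.0129 F [-0.2  0.5 -0.4] tz -1.06
shift units [-0.14 -0.05  0.07] turn units 0.24 (10.7deg=.178/row) tilt [ 0.008 -0.007 -1.   ] j [-0.45  0.29  0.23  2.05 -0.1   0.81  0.25]
```

The torque of -1.06 N·m shows the left cam is at its stop. Next: release, rise and check.

```bash
python3 -m pendant '[[0,0,0,0.15,0],[0,0,0,0.05,0.5],[0,0,0,0,0.5],[0,0,0,0,0.5]]'
python3 -m pendant '[[0,0,-1,0,0.5],[0,0,-1,0,0.5],[0,0,-1,0,0.5]]'
python3 go.py -.05 -.115 .21 0
python3 - <<'E'
from h import *
from plant import ctrl,eyes
im,d=eyes.read_camera("wrist"); cv2.imwrite("pics/w2.png",im)
E
```

```text
time: 6.02
tcp_pos: [0.4892, 0.0831, 0.1318]
orientation: [-0.005, 0.639, 0.769, -0.001]
contact_force: [0.2, 0.1, 0.9]
opening: 0.033
time: 6.4
tcp_pos: [0.4882, 0.0822, 0.2068]
orientation: [-0.006, 0.638, 0.77, -0.003]
contact_force: [0.6, -0.2, -0.2]
opening: 0.0434
t 6.4 box [-0.0506  0.1175  0.2068] head rel 92.3 open 0.0434 F [ 0.6 -0.2 -0.2] tz -0.01
shift units [-9.29 -0.35 -0.17] turn units 1.54 (10.7deg=.178/row) tilt [ 0.006 -0.013 -1.   ] j [-0.5   0.2   0.29  1.98 -0.08  0.99  0.02]
```

View pics/w2.png

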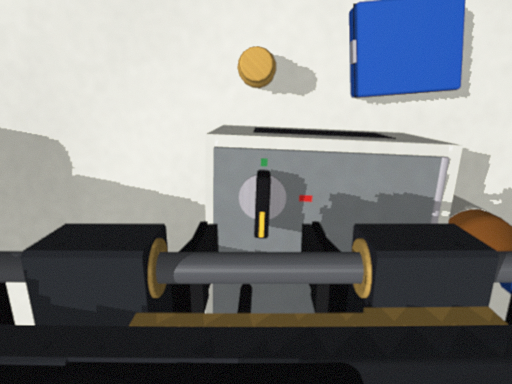

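The left wing now lies along the green mark (264,161). Moving to the right cam.

```bash
python3 -m pendant '[[-1,-0.03,0,0.17,0.5],[-0.99,0.14,0,0.17,0.5],[-0.95,0.31,0,0.17,0.5],[-0.88,0.47,0,0.17,0.5],[-0.79,0.62,0,0.17,0.5]]'
python3 -m pendant '[[-0.66,0.75,0,0.17,0.5],[-0.52,0.86,0,0.17,0.5],[-0.36,0.93,0,0.17,0.5]]'
python3 go.py -.05 -.115 .21 0
```

```text
time: 7.08
tcp_pos: [0.5087, -0.0424, 0.2095]
orientation: [-0.004, 0.912, 0.411, -0.001]
contact_force: [-0.2, 0.3, 0.4]
opening: 0.0436
time: 7.45
tcp_pos: [0.5174, -0.1194, 0.2081]
orientation: [-0.004, 0.989, 0.148, -0.002]
contact_force: [0.4, -0.7, -0.2]
opening: 0.0438
t 7.45 box [-0.0513 -0.0862  0.2081] head rel 8.6 open 0.0438 F [ 0.4 -0.7 -0.2] tz -0.02
shift units [-0.12  1.15 -0.08] turn units 0.14 (10.7deg=.178/row) tilt [-0.003 -0.008 -1.   ] j [-0.37  0.28  0.64  1.92 -0.2   1.01 -0.92]
```

```bash
python3 -m pendant '[[-0.1,0.95,0,0.14,0.5],[0.05,0.25,0,0,0.5]]'
python3 go.py -.05 -.115 .13 0
python3 - <<'E'
from h import *
from plant import ctrl,eyes
im,d=eyes.read_camera("wrist"); cv2.imwrite("pics/w3.png",im)
E
```

```text
time: 7.7
tcp_pos: [0.5238, -0.1512, 0.2073]
orientation: [-0.003, 0.997, 0.073, -0.003]
contact_force: [0.0, 0.2, -0.8]
opening: 0.0434
t 7.7 box [-0.0497 -0.1186  0.2073] head rel -0.1 open 0.0434 F [ 0.   0.2 -0.8] tz 0.02
shift units [ 0.   -0.12  3.09] turn units -0.0 (10.7deg=.178/row) tilt [-0.005 -0.006 -1.   ] j [-0.33  0.32  0.67  1.89 -0.23  1.02 -0.98]
```

View pics/w3.png

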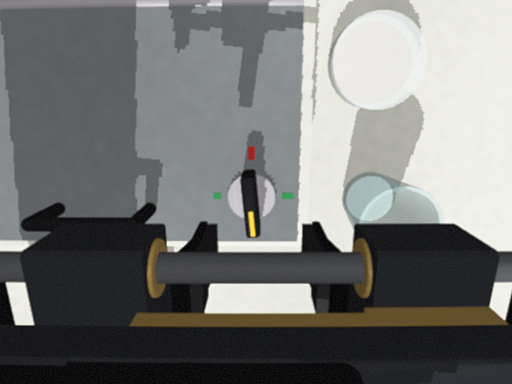

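The wing is at (250,205), between the fingers and lying front to back. Descend and grip.

```bash
python3 -m pendant '[[0,-0.12,1,0,0.5],[0,0,1,0,0.5],[0,0,0.85,0,0.5],[0,0,0.2,0,0.5]]' 25
python3 go.py -.05 -.115 .13 0
```

```text
time: 8.25
tcp_pos: [0.5241, -0.1425, 0.1289]
orientation: [-0.005, 0.997, 0.081, -0.002]
contact_force: [-0.4, 0.6, 0.2]
opening: 0.0435
t 8.25 box [-0.0481 -0.11    0.1289] head rel 0.9 open 0.0435 F [-0.4  0.6  0.2] tz 0.01
shift units [-0.08  0.2  -0.04] turn units 0.01 (10.7deg=.178/row) tilt [-0.003 -0.01  -1.   ] j [-0.29  0.41  0.62  1.97 -0.32  0.87 -0.91]
```

```bash
python3 -m pendant '[[-0.08,0.2,-0.04,0,0.5],[0,0,0,0,0],[0,0,0,0,0],[0,0,0,0,0],[0,0,0,0,0]]' 30
python3 go.py -.05 -.115 .130 0
```

```text
time: 8.88
tcp_pos: [0.5242, -0.1451, 0.1321]
orientation: [-0.007, 0.997, 0.083, -0.0]
contact_force: [-1.1, 9.8, 3.1]
opening: 0.0115
t 8.88 box [-0.0484 -0.1126  0.1321] head rel 1.1 open 0.0115 F [-1.1  9.8  3.1] tz -0.0
shift units [-0.07  0.09  0.08] turn units 0.02 (10.7deg=.178/row) tilt [ 0.001 -0.014 -1.   ] j [-0.28  0.41  0.62  1.96 -0.32  0.87 -0.89]
```

```bash
python3 -m pendant '[[-0.06,0.08,0,-0.17,0],[0,0,0,-0.17,0],[0,0,0,-0.17,0],[0,0,0,-0.17,0]]' 30
python3 go.py -.05 -.115 .130 90
```

```text
time: 9.38
tcp_pos: [0.5237, -0.1435, 0.1322]
orientation: [-0.008, 0.899, 0.437, 0.003]
contact_force: [-0.5, 0.3, -0.7]
opening: 0.0099
t 9.38 box [-0.0486 -0.111   0.1322] head rel 43.4 open 0.0099 F [-0.5  0.3 -0.7] tz -0.02
shift units [-0.15  0.08  0.08] turn units -0.78 (10.7deg=.178/row) tilt [ 0.012 -0.012 -1.   ] j [-0.14  0.38  0.43  1.96 -0.23  0.86 -0.25]
```

```bash
python3 -m pendant '[[-0.05,0,0,-0.17,0],[0,0,0,-0.17,0],[0,0,0,-0.17,0],[0,0,0,-0.17,0]]' 30
python3 go.py -.05 -.115 .130 90
```

```text
time: 9.88
tcp_pos: [0.5228, -0.1433, 0.1322]
orientation: [-0.007, 0.681, 0.732, 0.006]
contact_force: [-0.8, 0.3, 0.2]
opening: 0.0095
t 9.88 box [-0.0495 -0.1106  0.1322] head rel 85.7 open 0.0095 F [-0.8  0.3  0.2] tz -0.13
shift units [-0.18 -0.01  0.08] turn units -0.07 (10.7deg=.178/row) tilt [ 0.018 -0.001 -1.   ] j [-0.01  0.36  0.26  1.95 -0.15  0.85  0.41]
```

```bash
python3 -m pendant '[[-0.1,0,0,-0.15,0],[0,0,0,-0.12,0],[0,0,0,-0.05,0]]' 30
python3 go.py -.05 -.115 .130 90
```

```text
time: 10.25
tcp_pos: [0.5226, -0.1429, 0.1322]
orientation: [-0.008, 0.548, 0.837, 0.009]
contact_force: [-0.6, 1.0, -0.5]
opening: 0.0133
t 10.25 box [-0.0496 -0.1102  0.1322] head rel 105.1 open 0.0133 F [-0.6  1.  -0.5] tz -1.04
shift units [-0.18 -0.07  0.08] turn units 0.25 (10.7deg=.178/row) tilt [ 0.023  0.007 -1.   ] j [ 0.05  0.36  0.19  1.95 -0.12  0.85  0.72]
```

Right cam at its stop (tz -1.04). Release, rise, and head for the handle at z .22.

```bash
python3 -m pendant '[[0,0,0,0.15,0],[0,0,0,0.05,0.5],[0,0,0,0,0.5],[0,0,0,0,0.5]]'
python3 -m pendant '[[0,0,-1,0,0.5],[0,0,-1,0,0.5],[0,0,-1,0,0.5]]'
python3 go.py -.06 0 .205 90
python3 - <<'E'
from h import *
from plant import ctrl,eyes
im,d=eyes.read_camera("wrist"); cv2.imwrite("pics/w4.png",im)
E
```

```text
time: 10.75
tcp_pos: [0.5228, -0.1433, 0.1323]
orientation: [-0.009, 0.635, 0.772, 0.009]
contact_force: [0.7, -0.3, -0.1]
opening: 0.033
time: 11.12
tcp_pos: [0.5214, -0.1448, 0.2071]
orientation: [-0.011, 0.634, 0.773, 0.007]
contact_force: [0.7, 0.4, -0.7]
opening: 0.0432
t 11.12 box [-0.0511 -0.1119  0.2071] head rel 92.8 open 0.0432 F [ 0.7  0.4 -0.7] tz -0.03
shift units [ 4.48 -0.13  0.2 ] turn units 0.05 (10.7deg=.178/row) tilt [ 0.026 -0.003 -1.   ] j [ 0.    0.27  0.25  1.87 -0.1   1.02  0.5 ]
```

View pics/w4.png

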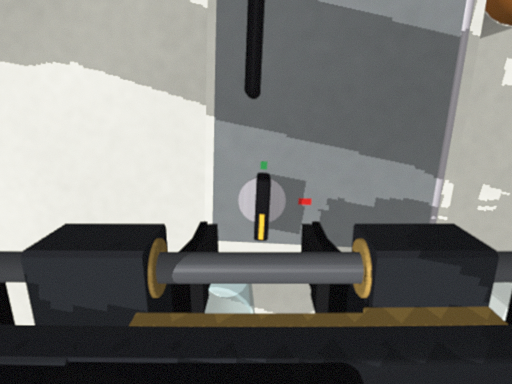

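The right wing is on the green mark (264,164), and the handle bar is ahead at (254,50). Now the handle.

```bash
python3 -m pendant '[[1,-0.03,0,0.05,0.5],[1,-0.03,0,0,0.5],[1,-0.03,0,0,0.5],[1,-0.03,0,0,0.5],[0.4,0,0,0,0.5]]'
python3 go.py -.06 0 .142 90
```

```text
time: 11.8
tcp_pos: [0.5036, -0.0362, 0.2135]
orientation: [-0.007, 0.655, 0.755, 0.009]
contact_force: [-0.1, 0.1, -0.6]
opening: 0.0436
t 11.8 box [-0.0528 -0.0018  0.2135] head rel 89.7 open 0.0436 F [-0.1  0.1 -0.6] tz 0.03
shift units [ 0.01 -0.3   2.86] turn units -0.01 (10.7deg=.178/row) tilt [ 0.022  0.005 -1.   ] j [-0.17  0.2   0.2   1.95 -0.07  1.    0.21]
```

```bash
python3 -m pendant '[[0,-0.3,1,0,0.5],[0,0,1,0,0.5],[0,0,0.8,0,0.5]]'
python3 go.py -.06 0 .142 90
```

```text
time: 12.18
tcp_pos: [0.4982, -0.0365, 0.1433]
orientation: [-0.004, 0.655, 0.756, 0.011]
contact_force: [0.4, -0.5, -0.8]
opening: 0.0435
t 12.18 box [-0.0581 -0.0013  0.1433] head rel 89.8 open 0.0435 F [ 0.4 -0.5 -0.8] tz -0.04
shift units [ 0.05 -0.08  0.05] turn units -0.0 (10.7deg=.178/row) tilt [ 0.02   0.011 -1.   ] j [-0.16  0.27  0.19  2.04 -0.1   0.83  0.24]
```

```bash
python3 -m pendant '[[0.05,-0.08,0,0,0.3],[0,0,0,0,0],[0,0,0,0,0],[0,0,0,0,0],[0,0,0,0,0]]' 20
python3 go.py -.06 0 .142 90
```

```text
time: 12.8
tcp_pos: [0.497, -0.0369, 0.1442]
orientation: [-0.003, 0.655, 0.755, 0.011]
contact_force: [2.2, 0.3, -5.9]
opening: 0.0088
t 12.8 box [-0.0594 -0.0016  0.1442] head rel 89.7 open 0.0088 F [ 2.2  0.3 -5.9] tz -0.02
shift units [ 0.06 -0.03  0.09] turn units -0.01 (10.7deg=.178/row) tilt [ 0.019  0.013 -1.   ] j [-0.16  0.27  0.19  2.05 -0.1   0.82  0.23]
```

```bash
cat > arc.py <<'E'
from go import *
o=ctrl.get_obs(); q=np.array(o["orientation"]); M=R.from_quat(q[[1,2,3,0]]).as_matrix()
p=np.array(o["tcp_pos"])-M[:,2]*(.0165); r=p[:2]-O
x,z=1000*(r@ex)-85,1000*p[2]-115
print("bar rel hinge",round(x,1),round(z,1),"radius",round(float(np.hypot(x,z)),1),"(151) theta",round(float(np.arctan2(42,-145)-np.arctan2(z,x)),3))
E
python3 arc.py
python3 -m pendant '[[0,0.32,-0.85,0,0],[0,0.44,-0.79,0,0],[0,0.55,-0.72,0,0]]' 25
python3 arc.py; python3 go.py -.06 0 .142 90
```

```text
bar rel hinge -144.6 45.6 radius 151.6 (151) theta 0.024
time: 13.18
tcp_pos: [0.5247, -0.0328, 0.1994]
orientation: [-0.007, 0.655, 0.756, 0.007]
contact_force: [1.5, 0.9, -11.5]
opening: 0.0093
bar rel hinge -116.4 100.9 radius 154.1 (151) theta 0.432
t 13.18 box [-0.0314 -0.0016  0.1994] head rel 89.7 open 0.0093 F [  1.5   0.9 -11.5] tz -0.02
shift units [ 0.01 -1.15  2.3 ] turn units -0.0 (10.7deg=.178/row) tilt [ 0.021  0.001 -1.   ] j [-0.17  0.25  0.2   1.92 -0.08  0.98  0.21]
```

```bash
python3 -m pendant '[[0,0.65,-0.58,0,0],[0,0.74,-0.48,0,0],[0,0.81,-0.38,0,0]]' 25
python3 arc.py; python3 go.py -.06 0 .142 90
```

```text
time: 13.55
tcp_pos: [0.56, -0.0276, 0.2323]
orientation: [-0.026, 0.655, 0.755, -0.01]
contact_force: [-20.2, -0.3, 19.2]
opening: 0.0091
bar rel hinge -79.9 133.8 radius 155.8 (151) theta 0.751
t 13.55 box [ 0.0043 -0.0016  0.2323] head rel 89.6 open 0.0091 F [-20.2  -0.3  19.2] tz 0.13
shift units [-0.05 -2.39  3.74] turn units -0.01 (10.7deg=.178/row) tilt [ 0.027 -0.049 -0.998] j [-0.18  0.3   0.2   1.77 -0.09  1.13  0.2 ]
```

```bash
python3 - <<'E'
from h import *
from plant import ctrl,eyes
im,d=eyes.read_camera("scene"); cv2.imwrite("pics/s5.png",cv2.resize(im[60:260,120:370],None,fx=3.2,fy=3.0,interpolation=cv2.INTER_CUBIC))
im,d=eyes.read_camera("wrist"); cv2.imwrite("pics/w5.png",im)
E
python3 arc.py; python3 go.py -.06 0 .142 90
```

```text
bar rel hinge -76.6 135.5 radius 155.7 (151) theta 0.774
t 13.65 box [ 0.0077 -0.0018  0.2341] head rel 89.7 open 0.009 F [-15.5  -1.   19.3] tz 0.16
shift units [-0.04 -2.55  3.79] turn units -0.01 (10.7deg=.178/row) tilt [ 0.026 -0.042 -0.999] j [-0.18  0.3   0.2   1.77 -0.09  1.13  0.2 ]
```

View pics/s5.png

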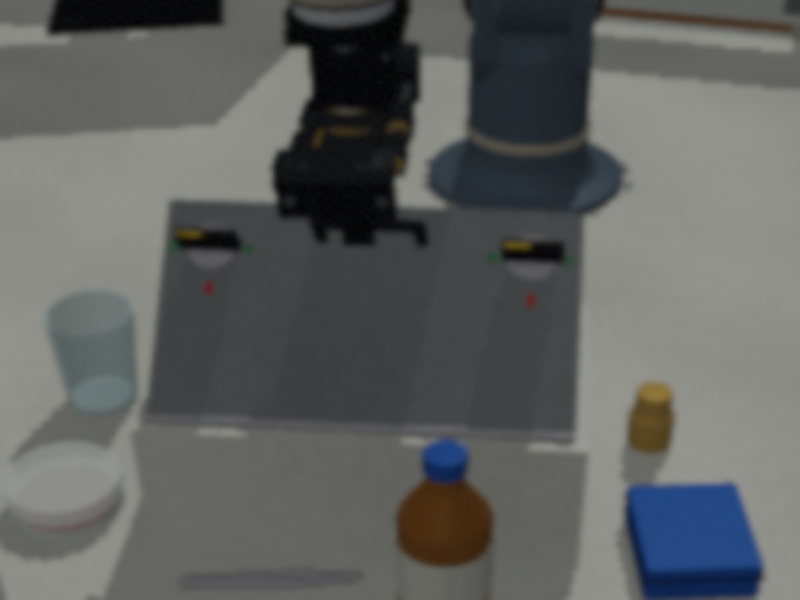

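View pics/w5.png

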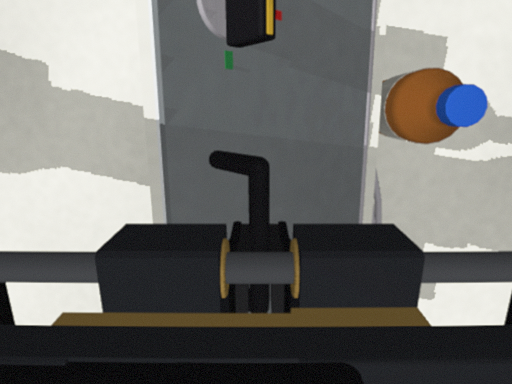

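No collision is visible: the panel is about halfway up, both wings are at the green marks, and the bar is still held. The load comes from pad friction because I followed the arc slightly too low, so I'll lighten the grip so the bar can turn and slide, and carry on.

```bash
python3 -m pendant '[[0,0.1,-0.3,0,0],[0,0.75,-0.45,0,0],[0,0.85,-0.38,0,0]]' 6
python3 arc.py; python3 go.py -.06 0 .142 90
```

```text
time: 14.02
tcp_pos: [0.5986, -0.022, 0.2575]
orientation: [-0.032, 0.655, 0.755, -0.014]
contact_force: [-3.6, -0.2, -5.8]
opening: 0.0095
bar rel hinge -40.6 159.0 radius 164.1 (151) theta 1.039
t 14.03 box [ 0.0433 -0.0017  0.2575] head rel 89.6 open 0.0095 F [-3.6 -0.2 -5.8] tz 0.01
shift units [-0.1  -3.84  4.87] turn units -0.01 (10.7deg=.178/row) tilt [ 0.03  -0.063 -0.998] j [-0.18  0.35  0.21  1.64 -0.1   1.22  0.2 ]
```

```bash
python3 -m pendant '[[0,0,0.45,0,0],[0,0.7,0,0,0],[0,0.85,-0.05,0,0]]' 6
python3 arc.py; python3 go.py -.06 0 .142 90
```

```text
time: 14.4
tcp_pos: [0.6363, -0.017, 0.2509]
orientation: [-0.032, 0.655, 0.755, -0.014]
contact_force: [-5.0, -0.6, 4.6]
opening: 0.0098
bar rel hinge -2.7 152.4 radius 152.4 (151) theta 1.271
t 14.4 box [ 0.0813 -0.0024  0.2509] head rel 89.6 open 0.0098 F [-5.  -0.6  4.6] tz 0.08
shift units [-0.08 -5.37  4.7 ] turn units -0.01 (10.7deg=.178/row) tilt [ 0.03  -0.063 -0.998] j [-0.17  0.42  0.2   1.56 -0.11  1.24  0.2 ]
```

```bash
python3 -m pendant '[[0,0.9,-0.05,0,0],[0,0.9,0.03,0,0]]' 6
python3 arc.py; python3 go.py -.06 0 .142 90
```

```text
time: 14.65
tcp_pos: [0.678, -0.0108, 0.2474]
orientation: [-0.035, 0.655, 0.755, -0.017]
contact_force: [-5.4, -0.7, -6.4]
opening: 0.0093
bar rel hinge 39.7 148.9 radius 154.1 (151) theta 1.549
t 14.65 box [ 0.1235 -0.0023  0.2474] head rel 89.6 open 0.0093 F [-5.4 -0.7 -6.4] tz 0.05
shift units [-0.09 -7.02  4.74] turn units -0.01 (10.7deg=.178/row) tilt [ 0.031 -0.072 -0.997] j [-0.17  0.5   0.2   1.44 -0.12  1.29  0.19]
```

```bash
python3 -m pendant '[[0,0.6,0.15,0,0],[0,0.35,0.12,0,0],[0,0.1,0,0,0]]' 6
python3 arc.py; python3 go.py -.06 0 .142 90
python3 - <<'E'
from h import *
from plant import ctrl,eyes
im,d=eyes.read_camera("scene"); cv2.imwrite("pics/s6.png",cv2.resize(im[60:260,120:370],None,fx=3.2,fy=3.0,interpolation=cv2.INTER_CUBIC))
E
```

```text
time: 15.02
tcp_pos: [0.7037, -0.007, 0.2383]
orientation: [-0.036, 0.655, 0.755, -0.018]
contact_force: [-5.0, -0.4, -0.4]
opening: 0.0096
bar rel hinge 65.7 139.7 radius 154.4 (151) theta 1.729
t 15.03 box [ 0.1495 -0.0024  0.2383] head rel 89.6 open 0.0096 F [-5.  -0.4 -0.4] tz 0.05
shift units [-0.09 -8.06  4.47] turn units -0.01 (10.7deg=.178/row) tilt [ 0.031 -0.076 -0.997] j [-0.17  0.55  0.2   1.38 -0.13  1.3   0.19]
```

View pics/s6.png

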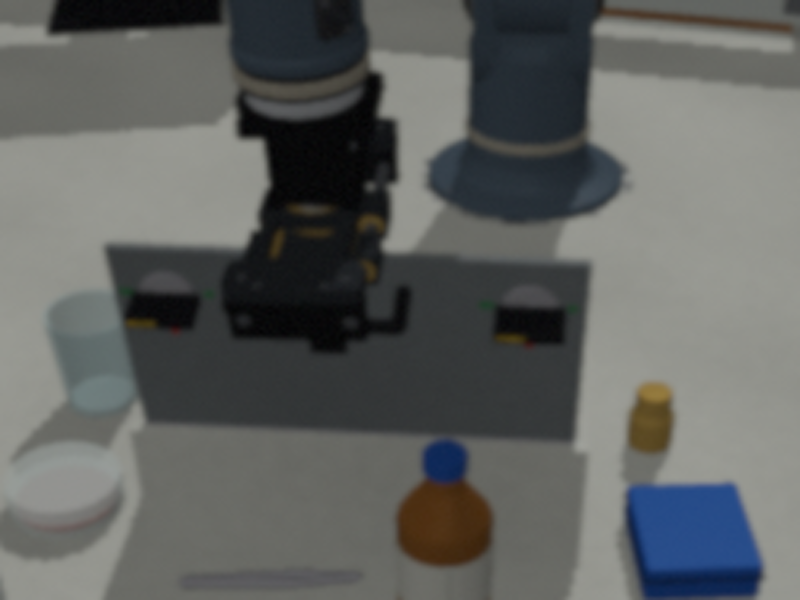

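The panel stands past upright (θ ≈ 1.73) and the bottle is untouched. Release with a small opening and rise clear.

```bash
python3 -m pendant '[[0,0,0,0,0.22],[0,0,0,0,0.22],[0,0,-0.3,0,0.22],[0,0,-0.8,0,0.22],[0,0,-1,0,0.22]]' 20
python3 go.py -.05 .075 .30 0
python3 -m pendant '[[0,0,-1,0,0.22],[0,0,-1,0,0.22],[0,0,-1,0,0.22]]'
python3 go.py -.05 .075 .34 0
```

```text
time: 15.7
tcp_pos: [0.709, -0.0075, 0.293]
orientation: [-0.035, 0.655, 0.755, -0.016]
contact_force: [0.5, -0.7, 0.8]
opening: 0.019
t 15.7 box [ 0.1547 -0.0037  0.293 ] head rel 89.6 open 0.019 F [ 0.5 -0.7  0.8] tz -0.04
shift units [ 3.09 -8.2   0.39] turn units 1.49 (10.7deg=.178/row) tilt [ 0.031 -0.07  -0.997] j [-0.17  0.53  0.21  1.29 -0.13  1.4   0.19]
time: 16.08
tcp_pos: [0.7153, -0.0091, 0.3735]
orientation: [-0.033, 0.655, 0.755, -0.014]
contact_force: [0.5, 0.2, -0.5]
opening: 0.0191
t 16.07 box [ 0.1607 -0.0061  0.3735] head rel 89.6 open 0.0191 F [ 0.5  0.2 -0.5] tz 0.0
shift units [ 3.14 -8.34  1.97] turn units 1.49 (10.7deg=.178/row) tilt [ 0.031 -0.064 -0.997] j [-0.16  0.51  0.22  1.15 -0.13  1.56  0.18]
```

```bash
python3 -m pendant '[[0.37,-1,-0.05,0,0],[0.37,-1,-0.05,0,0],[0.37,-1,-0.05,0,0],[0.37,-1,-0.05,0,0],[0.37,-1,-0.05,0,0]]'
python3 -m pendant '[[0.37,-1,0.1,0,0],[0.37,-1,0.1,0,0],[0.37,-0.9,0.1,0,0]]'
python3 go.py -.05 .075 .33 0
python3 - <<'E'
from h import *
from plant import ctrl,eyes
im,d=eyes.read_camera("scene"); cv2.imwrite("pics/s7.png",cv2.resize(im[60:260,120:370],None,fx=3.2,fy=3.0,interpolation=cv2.INTER_CUBIC))
im,d=eyes.read_camera("top"); cv2.imwrite("pics/t7.png",cv2.resize(im[135:250,170:400],None,fx=3.4,fy=3.4,interpolation=cv2.INTER_CUBIC))
E
```

```text
time: 16.7
tcp_pos: [0.5857, 0.0188, 0.3956]
orientation: [-0.027, 0.656, 0.754, -0.009]
contact_force: [0.8, 0.4, -0.3]
opening: 0.0006
time: 17.08
tcp_pos: [0.5079, 0.0367, 0.3962]
orientation: [-0.024, 0.656, 0.754, -0.006]
contact_force: [0.5, -0.1, -0.6]
opening: 0.0006
t 17.07 box [-0.0377  0.0696  0.3962] head rel 89.5 open 0.0006 F [ 0.5 -0.1 -0.6] tz -0.04
shift units [ 0.13 -0.38  2.67] turn units 1.49 (10.7deg=.178/row) tilt [ 0.03  -0.04  -0.999] j [-0.29  0.1   0.18  1.64 -0.05  1.44  0.03]
```

View pics/s7.png

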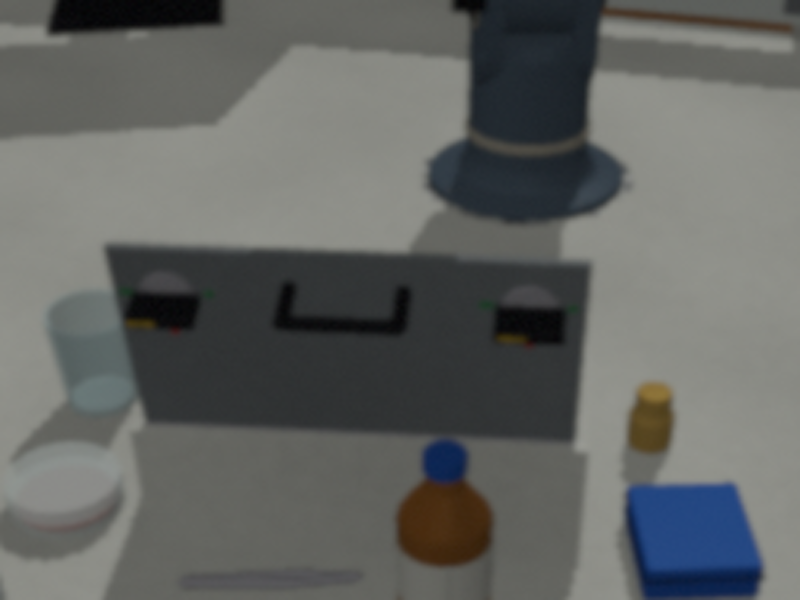

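View pics/t7.png

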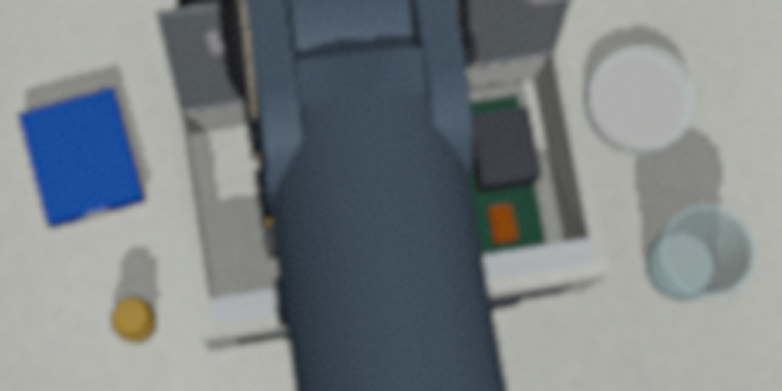

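The panel stays up, and the wings and bystanders look as before. Turn the tool and look inside.

```bash
python3 -m pendant '[[0,0,0.3,0.17,0],[0,0,0.3,0.17,0],[0,0,0.3,0.17,0],[0,0,0.3,0.17,0],[0,0,0.3,0.17,0]]'
python3 -m pendant '[[0,0,0.3,0.17,0],[0,0,0.3,0.17,0],[0,0,0,0.17,0],[-0.3,0,0,0.12,0]]'
python3 go.py -.05 .075 .25 0
python3 - <<'E'
from h import *
from plant import ctrl,eyes
import go
i=eyes.camera_info("wrist"); im,d=eyes.read_camera("wrist"); cv2.imwrite("pics/w8.png",im)
B=lambda x,y,z:np.r_[go.O+x*go.ex+y*go.ey,z]
print(proj(i,B(-.0136,.075,.069)))
h=cv2.cvtColor(im,cv2.COLOR_BGR2HSV); m=(((h[...,0]<8)|(h[...,0]>172))&(h[...,1]>140)&(h[...,2]>60)).astype(np.uint8)
n,l,st,ce=cv2.connectedComponentsWithStats(m)
for k in range(1,n):
    if st[k,4]>80:
        P=onz(i,[ce[k]],.071)[0][:2]-go.O; print(ce[k].round(1),st[k],(P@go.ex).round(4),(P@go.ey).round(4))
E
```

```text
time: 17.8
tcp_pos: [0.5109, 0.0367, 0.3626]
orientation: [-0.018, 0.923, 0.385, -0.01]
contact_force: [0.7, 0.5, -0.7]
opening: 0.0005
time: 18.3
tcp_pos: [0.5075, 0.034, 0.3487]
orientation: [-0.013, 0.998, 0.053, -0.012]
contact_force: [-0.1, 0.2, 0.0]
opening: 0.0004
t 18.3 box [-0.0385  0.067   0.3487] head rel -2.4 open 0.0004 F [-0.1  0.2  0. ] tz -0.06
shift units [-0.38 -0.19  3.97] turn units -0.04 (10.7deg=.178/row) tilt [-0.023 -0.027 -0.999] j [-0.39  0.11  0.28  1.74 -0.06  1.32 -1.55]
[[258.40598023 132.88468976]]
[255.5 126.2] [246 117  20  20 312] -0.0046 0.0783
```

View pics/w8.png

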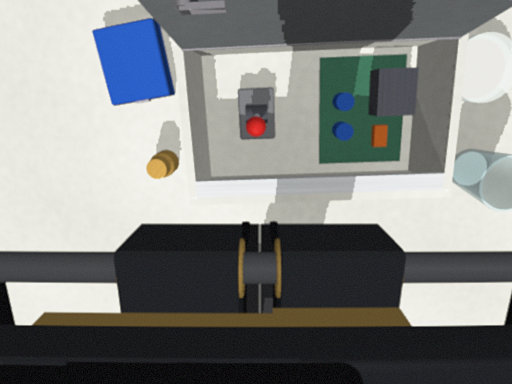

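The wrist view shows the red knob at (255,126), leaning to the front. Cast onto its height it gives box (-.005,.078), against (-.014,.075) nominal. Going down between the lip (-65) and the knob.

```bash
python3 -m pendant '[[-0.38,-0.15,1,-0.04,0],[0,0,1,0,0],[0,0,1,0,0],[0,0,1,0,0],[0,0,1,0,0]]'
python3 go.py -.047 .076 .14 0
```

```text
time: 18.98
tcp_pos: [0.5012, 0.0386, 0.2257]
orientation: [-0.014, 0.997, 0.077, -0.005]
contact_force: [0.5, -0.9, -0.8]
opening: 0.0001
t 18.98 box [-0.0441  0.0724  0.2257] head rel 0.4 open 0.0001 F [ 0.5 -0.9 -0.8] tz 0.06
shift units [-0.09 -0.05  3.43] turn units 0.01 (10.7deg=.178/row) tilt [-0.007 -0.028 -1.   ] j [-0.38  0.19  0.27  1.94 -0.09  1.03 -1.48]
```

```bash
python3 -m pendant '[[-0.1,-0.03,1,0,0],[0,0,1,0,0],[0,0,1,0,0],[0,0,0.3,0,0]]'
python3 go.py -.047 .076 .062 0
python3 - <<'E'
from h import *
from plant import ctrl,eyes
import go
i=eyes.camera_info("wrist"); im,d=eyes.read_camera("wrist"); cv2.imwrite("pics/w9.png",im)
h=cv2.cvtColor(im,cv2.COLOR_BGR2HSV); m=(((h[...,0]<8)|(h[...,0]>172))&(h[...,1]>140)&(h[...,2]>60)).astype(np.uint8)
n,l,st,ce=cv2.connectedComponentsWithStats(m)
for k in range(1,n):
    if st[k,4]>80:
        P=onz(i,[ce[k]],.071)[0][:2]-go.O; print(ce[k].round(1),st[k],(P@go.ex).round(4),(P@go.ey).round(4))
E
```

```text
time: 19.48
tcp_pos: [0.502, 0.0404, 0.1413]
orientation: [-0.013, 0.997, 0.08, -0.002]
contact_force: [-0.2, 0.9, 0.2]
opening: 0.0003
t 19.48 box [-0.0431  0.0741  0.1413] head rel 0.7 open 0.0003 F [-0.2  0.9  0.2] tz -0.01
shift units [-0.15  0.01  3.17] turn units 0.01 (10.7deg=.178/row) tilt [-0.002 -0.026 -1.   ] j [-0.36  0.29  0.25  2.03 -0.13  0.84 -1.44]
[256.9 149.3] [ 239  131   37   37 1088] -0.0048 0.0785
```

View pics/w9.png

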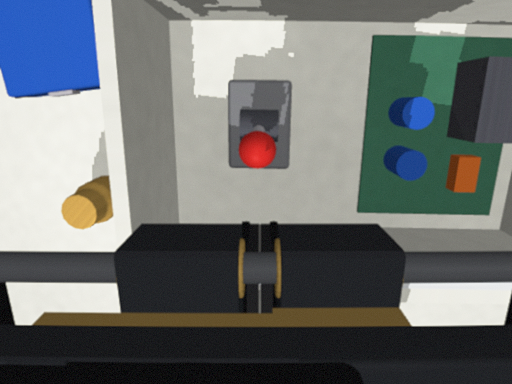

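The knob is at (257,149), consistently at box (-.005,.078), so there is ample clearance. Descend, then push back.

```bash
python3 -m pendant '[[-0.12,-0.1,0.5,0,0],[-0.05,-0.05,1,0,0],[-0.05,0,1,0,0],[0,0,0.6,0,0]]'
python3 go.py .01 .077 .064 0
```

```text
time: 20.02
tcp_pos: [0.4998, 0.0463, 0.0647]
orientation: [-0.014, 0.997, 0.081, 0.003]
contact_force: [0.3, -0.3, 0.9]
opening: 0.0004
t 20.02 box [-0.0444  0.0803  0.0647] head rel 0.8 open 0.0004 F [ 0.3 -0.3  0.9] tz -0.01
shift units [2.17 0.16 0.04] turn units 0.01 (10.7deg=.178/row) tilt [ 0.008 -0.027 -1.   ] j [-0.34  0.4   0.22  2.1  -0.19  0.65 -1.4 ]
```

```bash
python3 -m pendant '[[0.5,0.1,0,0,0],[0.5,0,0,0,0],[0.5,0,0,0,0],[0.4,0,0,0,0]]'
python3 go.py .01 .077 .064 0
```

```text
time: 20.52
tcp_pos: [0.5497, 0.0515, 0.0659]
orientation: [-0.014, 0.997, 0.081, 0.002]
contact_force: [-2.5, -1.4, -1.7]
opening: 0.0001
t 20.52 box [0.0057 0.0781 0.0659] head rel 0.8 open 0.0001 F [-2.5 -1.4 -1.7] tz -0.01
shift units [0.17 0.05 0.08] turn units 0.01 (10.7deg=.178/row) tilt [ 0.007 -0.027 -1.   ] j [-0.33  0.46  0.22  1.98 -0.19  0.71 -1.39]
```

```bash
python3 -m pendant '[[0.3,0,0.05,0,0],[0.3,0,0,0,0]]'
python3 go.py .01 .077 .064 0
```

```text
time: 20.78
tcp_pos: [0.5521, 0.0518, 0.0636]
orientation: [-0.014, 0.997, 0.081, -0.014]
contact_force: [-21.5, -3.1, 17.5]
opening: 0.0003
t 20.77 box [0.0081 0.078  0.0636] head rel 0.8 open 0.0003 F [-21.5  -3.1  17.5] tz 0.13
shift units [ 0.07  0.04 -0.02] turn units 0.01 (10.7deg=.178/row) tilt [-0.025 -0.03  -0.999] j [-0.32  0.48  0.22  1.96 -0.19  0.75 -1.39]
```

At the stop (-21 N). Back off, rise and look.

```bash
python3 -m pendant '[[-0.6,0,0,0,0],[-0.8,0,-0.2,0,0],[0,0,-1,0,0],[0,0,-1,0,0],[0,0,-1,0,0]]'
python3 -m pendant '[[-0.3,0,-1,0,0],[-0.3,0,-1,0,0],[-0.5,0,-1,0,0],[-0.5,0,-1,0,0]]'
python3 go.py -.05 .075 .25 0
python3 - <<'E'
from h import *
from plant import ctrl,eyes
import go
i=eyes.camera_info("wrist"); im,d=eyes.read_camera("wrist"); cv2.imwrite("pics/w10.png",im)
h=cv2.cvtColor(im,cv2.COLOR_BGR2HSV); m=(((h[...,0]<8)|(h[...,0]>172))&(h[...,1]>140)&(h[...,2]>60)).astype(np.uint8)
n,l,st,ce=cv2.connectedComponentsWithStats(m)
for k in range(1,n):
    if st[k,4]>80:
        P=onz(i,[ce[k]],.071)[0][:2]-go.O; print(ce[k].round(1),st[k],(P@go.ex).round(4),(P@go.ey).round(4))
s=eyes.camera_info("scene"); im,d=eyes.read_camera("scene"); cv2.imwrite("pics/s10.png",cv2.resize(im[60:260,120:370],None,fx=3.2,fy=3.0,interpolation=cv2.INTER_CUBIC))
a=cv2.imread("pics/s7.png").astype(int); b=cv2.imread("pics/s10.png").astype(int); df=abs(a-b).max(2); print("panel/bench diff vs s7:",(df[235:]>40).sum())
E
```

```text
time: 21.4
tcp_pos: [0.523, 0.0448, 0.1466]
orientation: [-0.014, 0.997, 0.081, -0.011]
contact_force: [1.3, 0.1, 0.4]
opening: 0.0003
time: 21.9
tcp_pos: [0.4907, 0.0368, 0.2533]
orientation: [-0.014, 0.997, 0.081, -0.005]
contact_force: [-0.2, -0.7, -0.3]
opening: 0.0006
t 21.9 box [-0.0548  0.0723  0.2533] head rel 0.9 open 0.0006 F [-0.2 -0.7 -0.3] tz -0.0
shift units [ 0.19 -0.1   0.13] turn units 0.01 (10.7deg=.178/row) tilt [-0.007 -0.029 -1.   ] j [-0.38  0.14  0.27  1.92 -0.08  1.09 -1.49]
[260.1  84.9] [248  72  25  26 526] 0.0304 0.0783
panel/bench diff vs s7: 0
```

View pics/w10.png

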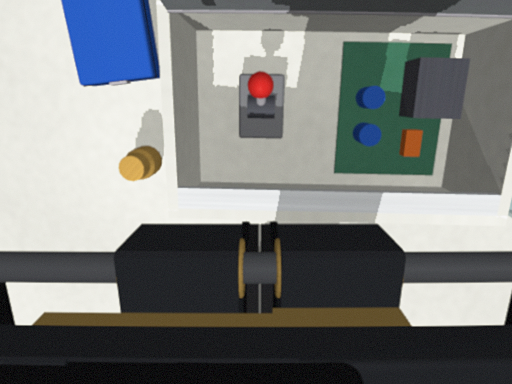

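View pics/s10.png

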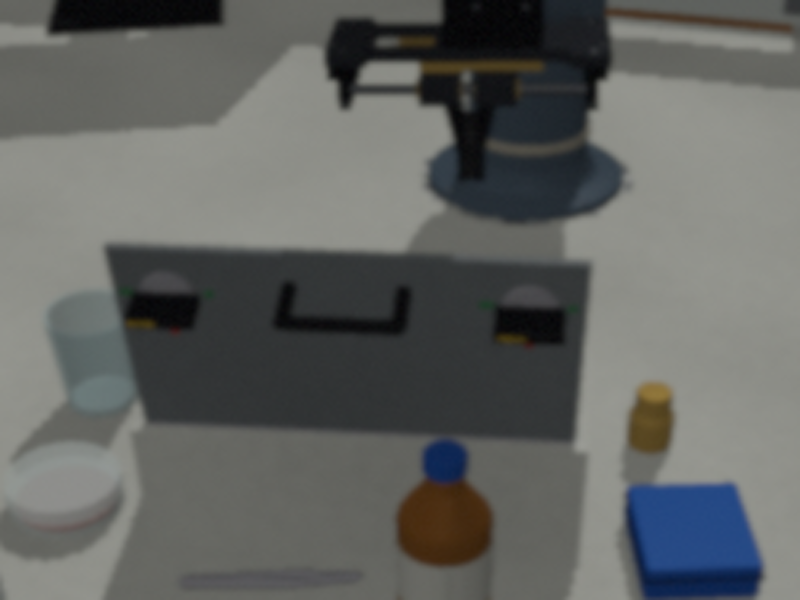

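The knob now reads x = .0304, against .0296 at the stop. Since the earlier reading differed from nominal by about 9 mm, I'll check for bias using the switch base before handing in.

Run:
```python
from h import *
from plant import ctrl,eyes
import go
i=eyes.camera_info("wrist")
f=lambda uv,z:[(round(float((p[:2]-go.O)@go.ex),4),round(float((p[:2]-go.O)@go.ey),4)) for p in onz(i,uv,z)]
print("base corners", f([(241,74),(282,74),(241,137),(284,137)],.033))
print("knob", f([(260.1,84.9)],.0695), "rod foot? slot", f([(261,115)],.035))
im,d=eyes.read_camera("wrist"); P=depthpts(i,d); 
h=cv2.cvtColor(im,cv2.COLOR_BGR2HSV); m=(((h[...,0]<8)|(h[...,0]>172))&(h[...,1]>140)&(h[...,2]>60)); m[:, :240]=0;m[:,290:]=0
q=P[m]; q=q[q[:,2]>.07]; print(np.median(q,0), q[:,2].max(), ((q[:,:2]-go.O)@go.ex).mean())
cv2.imwrite("pics/z.png",cv2.resize(im[60:150,220:310],None,fx=6,fy=6,interpolation=cv2.INTER_CUBIC))
```

```text
base corners [(0.0454, 0.1002), (0.046, 0.0555), (-0.023, 0.1002), (-0.0222, 0.0511)]
knob [(0.0327, 0.0782)] rod foot? slot [(0.002, 0.0776)]
[0.57385469 0.05471688 0.08003094] 0.418192997996907 0.030076831616039083
```

View pics/z.png

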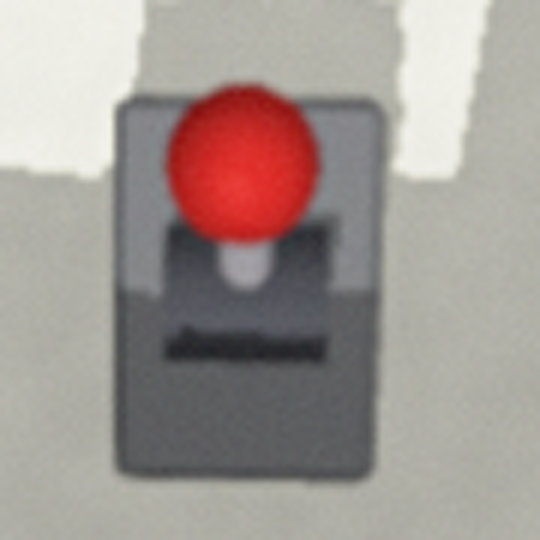

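The base centre reads .0115, against .008 nominal, so the bias is about 3.5 mm. The corrected knob position is about .029 (at the stop), well past the .0234 that corresponds to 0.85 rad. The tool is clear of everything, so I'll hand in.

```bash
python3 -c "
from plant import ctrl
print(ctrl.sign_off(), ctrl.get_obs()['time'])"
```

```text
the job is handed in; nothing more can be done
the job is handed in; nothing more can be done
```

The job is done and handed in at about 22 s of the 72 s allowed; no verdict was reported.

- **Cams:** I turned both counter-clockwise until they hit their stops (about 1 N·m). In the wrist pictures both wings lie along the green marks.
- **Panel:** I swung it open by the handle to about 1.73 rad, judged from the tool position, and released it. The later scene pictures show no change in the panel or the bench around it.
- **Toggle:** I pushed it back until it met about 21 N, taken as the stop. The knob then measured about box x = 0.029 m after correction, against 0.0296 at the stop and 0.0234 for the 0.85 rad limit.
- **Bystanders:** None looked moved in the last scene and wrist pictures. At hand-in the tool was above the box, reading under 1 N.

**What disagreed:**
- The first knob reading was about 9 mm behind its nominal "off" position. About 3.5 mm of that is camera bias, which I measured on the switch base. The rest suggests the lever started slightly off its stop, but I did not confirm that.
- While lifting the panel, the load at the wrist briefly rose to about 28 N because I followed the arc slightly too low. I lightened the grip and carried on.

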